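# Take the filter cap off a washer's drain pump and hold it over the drip tray

## Task

Take the filter cap off the washer's drain pump that stands on the folding table. Nobody remembers whether this pump has a left-hand or a right-hand cap, so feel which way it gives, turn it that way until it is free, and lift it straight up clear of the neck. Then carry it over the middle of the drip tray and finish still holding it there in the gripper, level, about a hand's breadth above the tray and touching nothing else; leave the tray and the other things on the table where they are.

Things in the scene. Friction and masses are not known exactly. Their poses are not given: they have to be found in the camera images.
- pump: Grey drain pump of a washer, fixed upright on a steel plate 130 x 110 x 10 mm. Origin: centre of the plate's underside; z up. Round housing in the middle, 94 mm across, 72 mm high, with the upright filter neck on it. Hose spigot (26 mm thick, 36 mm up) out to +y, 80 mm from centre; copper motor winding out to -x, 78 mm. Stands left or right of the tray, turned up to 1 rad either way.
- neck (a point): Centre of the pump neck's flat shoulder (76 mm across), 85 mm above the table, on the pump's z axis; the cap sits on it. Hidden under the cap: a post up to 22 mm above the shoulder, with two flanges that hold two lugs inside the cap down, and a stop on one side, so that the cap turns loose one way only. The side differs from start to start and cannot be seen from outside.
- cap: Bare metal cap, locked on the neck, 200 to 370 g. Origin: centre of its underside; z up. Round skirt 66 mm across, 34 mm high, flat top. Bayonet, no screw lift: turned 0.8 to 1.7 rad (45 to 95 degrees) in its loosening direction it lifts off freely; before that it is locked (3 mm play). The other way it meets a hard stop within 0.15 to 0.5 rad. Its x axis starts along the pump's.
- cap_grip (a point): Centre of the round ribbed knob on the cap's top, 46 mm above the cap's origin, on its axis: 32 mm across, from 34 to 58 mm above the origin; it can be gripped from above at any yaw. Turned by it, the cap gives hardly any resistance until it meets the stop; there the wrist feels a moment growing past 0.4 N m until the fingers slip (over 1 N m at a 60 to 90 N grip).
- tray: Open rectangular steel drip tray, loose, 200 (x) x 150 (y) x 25 mm high, walls 4 mm, empty. Origin: centre of its underside; z up.
- detergent: Bystander: white detergent bottle, upright, 72 mm across, 210 mm tall, to the left of the work. Origin: centre of its underside.
- cup: Bystander: white cup, 80 mm across, 85 mm tall, to the right of the work. Origin: centre of its underside.
- gasket: Bystander: spare grey plastic ring, 68 mm across, 6 mm thick, lying flat beyond the work. Origin: centre of its underside.
Mind the look-alikes: they are no part of the job. What is shaped like the cap but black is not meant. Several things look just like the tray: the one meant starts farthest to the robot's left.

How it is judged:
By the outcome, as a careful person would: the job done as asked, in the order asked, and still so for the second after the job is handed in, while the arm keeps its last pose, push and grip.
It also fails if it takes over 64 s, if anything falls off the work surface, if the arm or the gripper's body presses on something with over 40 N, if the wrist force passes 120 N, or if a joint passes its speed limit or range.

## Robot

A 7-joint arm with a two-finger parallel gripper is mounted at the origin on the work surface. World frame = base frame: x ahead of the robot, y to its left, z up, the work surface at z = 0. Lengths are in m, angles in rad, forces in N, time in s.
With the tool pointing down it reaches from about 0.4 to 0.85 m from the base axis. Payload 10.4 kg.
Tool frame: the origin (TCP) lies on the centre line of the jaws, within the pads' length; the fingertips stand 17 mm ahead of it and the grasp point (between the pads) lies 2 mm behind it; z points along the fingers, y is the line along which they close (so a half turn about z gives the same grasp; the last joint's range is limited). The gripper opens to 85 mm and grips with 20 to 120 N. Pads are 22 mm wide; open, the fingers measure 114 mm over their backs; the gripper's body (76 mm by 85 mm) begins 54 mm behind the grasp point. The pads swing forward as they close: fully open they stand 13 mm farther back than shut.
Start: joints at [-1.227, 0.332, -0.065, 1.46, 0.022, 1.35, -0.088], TCP at [0.224, 0.583, 0.248] pointing down, gripper open.
Joint ranges: [-2.6, 2.6], [-0.5, 2.12], [-1.47, 1.34], [0.16, 2.42], [-1.27, 4.41], [0.06, 2.06], [-2.6, 2.6]. Speed limits (rad/s): [2.22, 2.22, 2.79, 2.79, 3.14, 3.14, 3.14].

## Interface

Orientations are given as a unit quaternion [x, y, z, w].
In Python, from workcell import get_obs, optics, job gives the robot as it stands. The module is installed in compiled form; this text tells all that it offers.
- The arm moves only by the tool send_rows, never from a script. Its argument "plan" is a list that holds one entry, the list of rows, each a list of 7 numbers: the turn, a rotation vector about the tool's x, y, z in units of 1.5 rad (1.0 is 1.5 rad), then the shift along the tool's x, y, z in units of 20 cm (1.0 is 20 cm), then the opening, from 0 (shut) to 1 (fully open). A call has 1 to 20 rows; each row shifts and turns the commanded pose from where the row before left it, along the tool's axes as they then stand; what a row does not reach is not made up. A row lasts 1/12 s, in which the tool goes at most 41.7 mm and 7.16 degrees, less where a joint would pass 70% of its speed; a pose out of reach is approached as far as the arm can. A call with a number of a shift or a turn outside -1 to 1 is refused whole. A call with a gripper value outside its range is refused whole. The fingers move at their own pace and stop on an object; "squeeze" is the grip in N (left out, the last holds). Time passes only in rows, so rows that do not move let the fingers close. It gives the time, the measured TCP pose, the force, the opening and the grip force at its end, in the units of the state.
- get_obs(): the state, without advancing time (a new reading comes with each control period).
- optics.camera(name): name is "scene" or "top" or "wrist"; returns the picture (400x640x3 uint8, red, green, blue); there is no depth.
- optics.get_calibration(name): a dict with "intrinsics" (3x3 intrinsics, pixels), "world_from_camera" (4x4, takes a point from camera to world coordinates); the wrist camera has in their place "T_tool_cam" (4x4, takes a point from camera to tool coordinates, whose origin is the TCP and whose axes are the flange's). Camera axes: x right, y up, looking along -z (the intrinsics and any distortion apply to the point x, -y, -z); pixel columns grow to the right and rows downward; lengths in m; the calibration is good to about 2 mm. A picture is of the moment at which its call begins: read the wrist's pose just before it. get_calibration takes no time and is no camera call.
- job.hand_in(): hands the job in; it is judged then, once.
The state is a dict: "clock": time; "joint_pos": joint angles; "joint_velocities": joint speeds; "tau": joint torques, N m; "position": TCP position; "ee_rot": TCP orientation; "ft_force": force on the tool from outside, world axes, zero at the start; "torque": the same for the moment, N m; "grip_width": opening from 0.0 (shut) to 1.0 (fully open); "grasp_force": force on a finger pad.
Only numpy, scipy, OpenCV 4.12 (cv2) and the standard library are available. Lean on these libraries where they do the work, as an engineer would, in place of code of your own. Each camera call takes 0.05 s, during which the arm holds its last target. There are 200 camera calls.

## Working session

There is one attempt and no reset: what is moved stays moved. The work goes in short steps, Python scripts to look and compute and a tool call to move; the robot and the scene stay as the last step left them, time stands still between calls to the robot, and variables do not carry over. Pictures are saved under pics/ and viewed, at most 10 in all, crops included, and the job is handed in when it is done.

Besides the shell and the picture viewer there is one more tool, called after "Call:" as a command line: name --argument value ..., lists and objects as JSON in quotes. send_rows: Moves the arm, as the interface text tells. Its arguments: {"type":"object","properties":{"plan":{"type":"array"},"squeeze":{"type":"number"}},"required":["plan"]}

```bash
mkdir -p pics
python3 - <<'E'
from workcell import get_obs, optics
import cv2,numpy as np
np.set_printoptions(precision=4,suppress=True)
for n in ("scene","top"):
    cv2.imwrite(f"pics/{n}0.png",optics.camera(n)[:,:,::-1])
    c=optics.get_calibration(n);print(n,c)
print(optics.get_calibration("wrist"));print(get_obs())
E
```

```text
scene {'intrinsics': array([[387.9886,   0.    , 318.3263],
       [  0.    , 387.9886, 204.8717],
       [  0.    ,   0.    ,   1.    ]]), 'world_from_camera': array([[ 0.3032, -0.7486,  0.5897,  1.2582],
       [ 0.9528,  0.2473, -0.176 , -0.2371],
       [-0.0141,  0.6152,  0.7882,  1.0882],
       [ 0.    ,  0.    ,  0.    ,  1.    ]])}
top {'intrinsics': array([[441.3145,   0.    , 326.4867],
       [  0.    , 441.3145, 204.9812],
       [  0.    ,   0.    ,   1.    ]]), 'world_from_camera': array([[-0.0034,  0.9948, -0.1016,  0.3662],
       [-0.9999, -0.0046, -0.0116, -0.0132],
       [-0.012 ,  0.1015,  0.9948,  1.4676],
       [ 0.    ,  0.    ,  0.    ,  1.    ]])}
{'intrinsics': array([[359.7189,   0.    , 325.6337],
       [  0.    , 359.7189, 204.1738],
       [  0.    ,   0.    ,   1.    ]]), 'T_tool_cam': array([[-0.0003,  0.9648,  0.2631,  0.0669],
       [ 1.    ,  0.0007, -0.0017,  0.0003],
       [-0.0019,  0.2631, -0.9648, -0.1253],
       [ 0.    ,  0.    ,  0.    ,  1.    ]])}
{'clock': 0.1, 'joint_pos': array([-1.2266,  0.3328, -0.0647,  1.4609,  0.0216,  1.3499, -0.0885]), 'joint_velocities': array([-0.0001, -0.0018, -0.0007,  0.0006, -0.0004, -0.0013, -0.0001]), 'tau': array([  0.0016, -62.6751,   0.0491, -39.2427,   0.0163,   0.0072,
         0.0001]), 'position': array([0.2241, 0.5831, 0.2476]), 'ee_rot': array([ 0.1824,  0.9832, -0.0006, -0.0001]), 'ft_force': array([0.0559, 0.1753, 0.6024]), 'torque': array([-0.0186,  0.0654,  0.03  ]), 'grasp_force': 0.0, 'grip_width': 1.0023438031890615}
```

View pics/scene0.png

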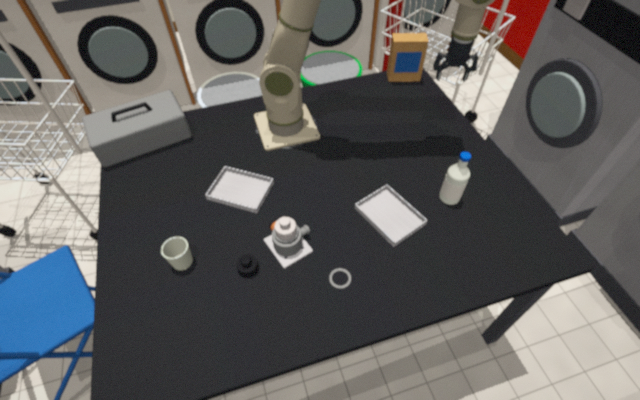

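View pics/top0.png

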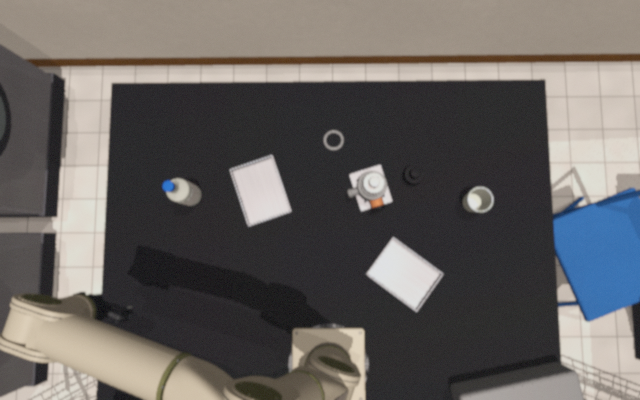

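The scene view shows the light cap on the pump at (287,230), the black look-alike at (247,265), and trays at (240,188) and (391,215). The top view shows the pump at (371,186), the black cap at (412,175), and trays at (260,190) and (404,274). I choose the light cap on the pump. The tray is the left one at top (260,190), since robot-left (+y) is image-left there.

```bash
cat > h.py <<'E'
import numpy as np,cv2
from workcell import get_obs,optics
from scipy.spatial.transform import Rotation as R
np.set_printoptions(precision=4,suppress=True)
def wTc(n,o=None):
    c=optics.get_calibration(n)
    if n!="wrist": return c["intrinsics"],c["world_from_camera"]
    T=np.eye(4);T[:3,:3]=R.from_quat(o["ee_rot"]).as_matrix();T[:3,3]=o["position"]
    return c["intrinsics"],T@c["T_tool_cam"]
def cast(n,uv,z,o=None):
    K,T=wTc(n,o);uv=np.atleast_2d(uv).astype(float)
    d=np.c_[(uv[:,0]-K[0,2])/K[0,0],-(uv[:,1]-K[1,2])/K[1,1],-np.ones(len(uv))]@T[:3,:3].T
    return T[:3,3]+d*((z-T[2,3])/d[:,2])[:,None]
E
python3 - <<'E'
from h import *
t=cv2.imread("pics/top0.png");s=cv2.imread("pics/scene0.png")
for n,im in(("top",t),("scene",s)):
    g=cv2.cvtColor(im,cv2.COLOR_BGR2GRAY)
    cs,_=cv2.findContours((g>120).astype(np.uint8),cv2.RETR_EXTERNAL,cv2.CHAIN_APPROX_NONE)
    for c in cs:
        (u,v),(w,h),a=cv2.minAreaRect(c)
        if 300<cv2.contourArea(c)<6000 :
            b=cast(n,cv2.boxPoints(((u,v),(w,h),a)),0.0)
            print(n,(round(u),round(v)),(round(w),round(h)),b[:,:2].mean(0),np.linalg.norm(np.diff(b,axis=0),axis=1))
print(cast("top",(373,183),.143),cast("scene",(285,222),.143))
a=cv2.resize(t[150:230,320:440],None,fx=4,fy=4,interpolation=2);b=cv2.resize(s[195:285,227:327],None,fx=3.55,fy=3.55)
cv2.imwrite("pics/crop.png",np.hstack([cv2.resize(a,(440,320)),cv2.resize(b,(355,320))]))
E
```

```text
top (202, 381) (36, 79) [-0.0521  0.4089] [0.2565 0.112  0.2544]
top (328, 361) (79, 73) [ 0.0109 -0.0007] [0.2287 0.2576 0.2279]
top (404, 274) (64, 48) [ 0.2875 -0.2511] [0.1576 0.2092 0.156 ]
top (480, 199) (26, 26) [ 0.5338 -0.5079] [0.0866 0.0873 0.0861]
top (180, 190) (27, 24) [0.569  0.4988] [0.0817 0.0912 0.0815]
top (368, 188) (40, 40) [ 0.5717 -0.1343] [0.134  0.1362 0.1328]
top (260, 190) (61, 47) [0.5674 0.2271] [0.158  0.2091 0.1558]
scene (76, 387) (19, 34) [ 0.8226 -0.7826] [0.0757 0.0577 0.0742]
scene (36, 378) (41, 71) [ 0.765  -0.8876] [0.1971 0.1105 0.1852]
scene (340, 278) (19, 21) [ 0.7366 -0.0183] [0.0662 0.0653 0.064 ]
scene (174, 252) (32, 27) [ 0.481 -0.5  ] [0.0916 0.1241 0.0863]
scene (289, 239) (46, 44) [ 0.5458 -0.1293] [0.1596 0.1837 0.1472]
scene (390, 212) (64, 40) [0.5478 0.2352] [0.1781 0.2472 0.16  ]
scene (239, 187) (61, 37) [ 0.2691 -0.2505] [0.179  0.2534 0.1679]
scene (455, 182) (23, 45) [0.4974 0.5234] [0.2327 0.0843 0.2288]
scene (286, 125) (39, 59) [-0.014   0.0089] [0.267  0.256  0.2426]
[[ 0.5677 -0.1388  0.143 ]] [[ 0.5818 -0.1405  0.143 ]]
```

View pics/crop.png

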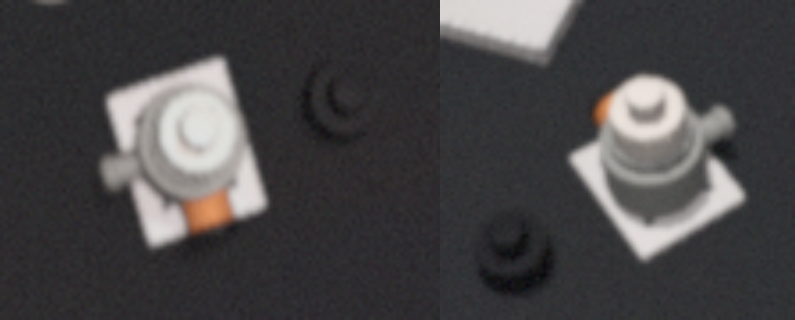

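The crop shows the light cap with its round knob on the pump at about top (374,182) and scene (285,220). The black look-alike stands apart with no pump under it, so the choice holds. Now I'll arc over to the pump.

Call:
send_rows --plan '[[[0, 0, 0.04, -0.184, -0.007, -0.006, 1], [0, 0, 0.04, -0.184, -0.007, -0.006, 1], [0, 0, 0.04, -0.184, -0.007, -0.006, 1], [0, 0, 0.04, -0.184, -0.007, -0.006, 1], [0, 0, 0.04, -0.184, -0.007, -0.006, 1], [0, 0, 0.04, -0.184, -0.007, -0.006, 1], [0, 0, 0.04, -0.184, -0.007, -0.006, 1], [0, 0, 0.04, -0.184, -0.007, -0.006, 1], [0, 0, 0.04, -0.184, -0.007, -0.006, 1], [0, 0, 0.04, -0.184, -0.007, -0.006, 1], [0, 0, 0.04, -0.184, -0.007, -0.006, 1], [0, 0, 0.04, -0.184, -0.007, -0.006, 1], [0, 0, 0.04, -0.184, -0.007, -0.006, 1], [0, 0, 0.04, -0.184, -0.007, -0.006, 1], [0, 0, 0.04, -0.184, -0.007, -0.006, 1], [0, 0, 0.04, -0.184, -0.007, -0.006, 1], [0, 0, 0.04, -0.184, -0.007, -0.006, 1], [0, 0, 0.04, -0.184, -0.007, -0.006, 1], [0, 0, 0.04, -0.184, -0.007, -0.006, 1], [0, 0, 0.04, -0.184, -0.007, -0.006, 1]]]'

```text
clock: 1.77
position: [0.6132, 0.008, 0.2719]
ee_rot: [0.707, 0.707, -0.0, -0.0]
ft_force: [1.1, -0.7, 0.7]
grip_width: 0.998
grasp_force: 0.0
```

Call:
send_rows --plan '[[[0, 0, 0.04, -0.17, -0.007, 0, 1], [0, 0, 0.04, -0.1, 0, 0, 1], [0, 0, 0, 0, 0, 0, 1], [0, 0, 0, 0, 0, 0, 1], [0, 0, 0, 0, 0, 0, 1]]]'

```text
clock: 2.18
position: [0.611, -0.0424, 0.2719]
ee_rot: [0.746, 0.666, 0.0, -0.001]
ft_force: [0.6, 0.8, -0.6]
grip_width: 1.002
grasp_force: 0.0
```

Run:
```python
from h import *
o=get_obs();im=optics.camera("wrist")[:,:,::-1];cv2.imwrite("pics/w1.png",im)
print({k:o[k] for k in("clock","position","ee_rot","joint_pos","ft_force","torque")})
K,T=wTc("wrist",o)
p=np.linalg.inv(T)@[.573,-.141,.143,1];print(K[0,2]+K[0,0]*p[0]/-p[2],K[1,2]-K[1,1]*p[1]/-p[2])
```

```text
{'clock': 2.1833, 'position': array([ 0.611 , -0.0424,  0.2719]), 'ee_rot': array([ 0.7461,  0.6658,  0.0001, -0.0005]), 'joint_pos': array([-0.401 ,  0.3098,  0.5025,  1.4858, -0.1509,  1.3849, -0.0042]), 'ft_force': array([ 0.5963,  0.7576, -0.5862]), 'torque': array([ 0.0693,  0.0249, -0.0054])}
293.0038147187372 324.7525804585759
```

View pics/w1.png

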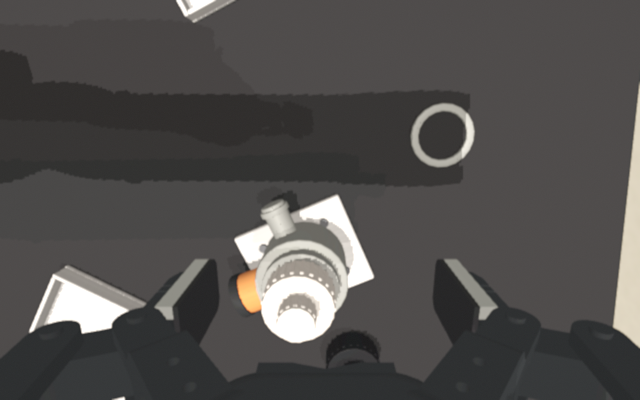

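The wrist view shows the cap on the pump with the knob top near (297,321), close to the predicted (293,325). The black cap is at (352,350), beyond the pump. I'll measure the knob.

Run:
```python
from h import *
o=get_obs();im=cv2.imread("pics/w1.png");g=cv2.cvtColor(im,cv2.COLOR_BGR2GRAY)
for th in(200,225,240,250):
    m=(g>th).astype(np.uint8);m[:250]=0;m[:, :250]=0;m[:,345:]=0
    cs,_=cv2.findContours(m,cv2.RETR_EXTERNAL,cv2.CHAIN_APPROX_NONE)
    c=max(cs,key=cv2.contourArea);print(th,cv2.boundingRect(c),cv2.minEnclosingCircle(c))
c=im[265:350,245:345];cv2.imwrite("pics/w1c.png",cv2.resize(c,None,fx=6,fy=6,interpolation=0))
for uv in((297,321),(297,325)):print(cast("wrist",uv,.143,o))
```

```text
200 (250, 250, 95, 93) ((298.1141662597656, 290.9910888671875), 51.3741455078125)
225 (256, 277, 81, 65) ((295.3999938964844, 301.3999938964844), 41.30531311035156)
240 (261, 277, 75, 65) ((298.0, 305.5), 37.272743225097656)
250 (261, 277, 75, 65) ((298.0, 306.0), 37.2156867980957)
[[ 0.5768 -0.1377  0.143 ]]
[[ 0.5763 -0.1413  0.143 ]]
```

View pics/w1c.png

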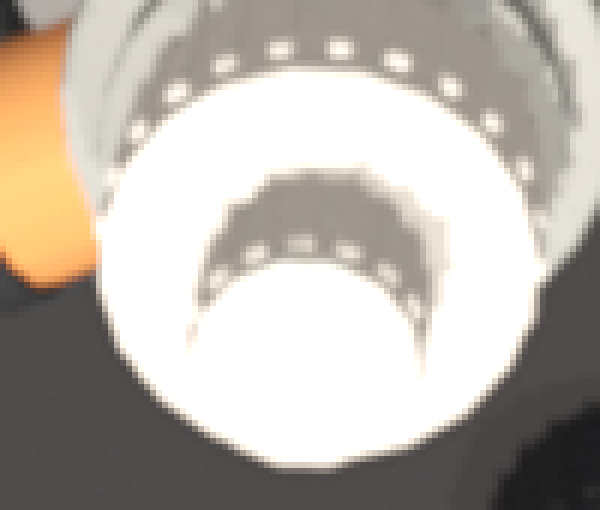

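The knob-top ellipse centre at (296,325) casts to (0.577,-0.141). The top view gives (0.570,-0.142) and the scene view about (0.578,-0.14), so they agree. I'll move above it and look again.

Call:
send_rows --plan '[[[0, 0, 0, -0.128, -0.031, 0, 1], [0, 0, 0, -0.128, -0.031, 0, 1], [0, 0, 0, -0.128, -0.031, 0, 1], [0, 0, 0, -0.128, -0.029, 0, 1], [0, 0, 0, 0, 0, 0, 1], [0, 0, 0, 0, 0, 0, 1], [0, 0, 0, 0, 0, 0, 1]]]'

```text
clock: 2.82
position: [0.5754, -0.1411, 0.2721]
ee_rot: [0.746, 0.666, 0.0, -0.0]
ft_force: [-0.6, 0.1, 0.5]
grip_width: 1.002
grasp_force: 0.0
```

Run:
```python
from h import *
o=get_obs();im=np.ascontiguousarray(optics.camera("wrist")[:,:,::-1])
print(o["position"],o["ee_rot"],o["joint_pos"])
K,T=wTc("wrist",o)
p=np.linalg.inv(T)@[.575,-.141,.143,1];u,v=int(K[0,2]+K[0,0]*p[0]/-p[2]),int(K[1,2]-K[1,1]*p[1]/-p[2]);print(u,v)
c=im[v-70:v+70,u-70:u+70];cv2.imwrite("pics/w2c.png",cv2.resize(c,None,fx=4,fy=4,interpolation=0));cv2.imwrite("pics/w2.png",im)
```

```text
[ 0.5754 -0.1411  0.2721] [ 0.746   0.6659  0.0003 -0.0003] [-0.2893  0.2652  0.5539  1.5431 -0.142   1.3736  0.1633]
325 201
```

View pics/w2c.png

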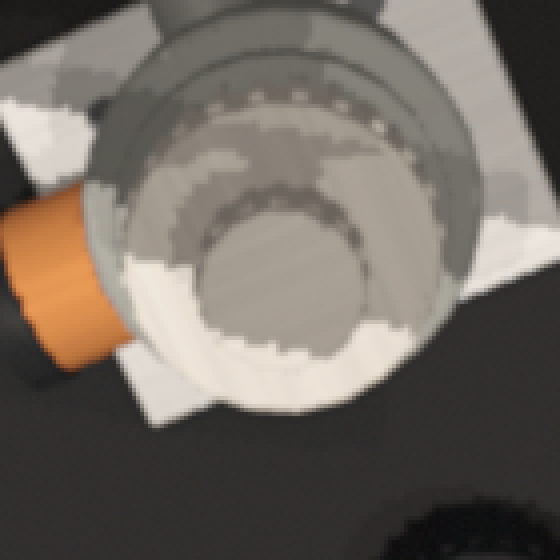

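The knob top, centred at crop (283.5,290), lies about 0.5 mm right of and 1.7 mm below the aim point. I'll correct that, descend to TCP z ≈ 0.139 and close.

Call:
send_rows --plan '[[[0, 0, 0, -0.0085, 0.002, 0.095, 1], [0, 0, 0, 0, 0, 0.095, 1], [0, 0, 0, 0, 0, 0.095, 1], [0, 0, 0, 0, 0, 0.095, 1], [0, 0, 0, 0, 0, 0.095, 1], [0, 0, 0, 0, 0, 0.095, 1], [0, 0, 0, 0, 0, 0.09, 1], [0, 0, 0, 0, 0, 0, 1], [0, 0, 0, 0, 0, 0, 1]]]' --squeeze 75

```text
clock: 3.62
position: [0.575, -0.1433, 0.1398]
ee_rot: [0.746, 0.666, -0.001, -0.001]
ft_force: [0.3, 0.2, 0.9]
grip_width: 0.999
grasp_force: 0.0
```

Call:
send_rows --plan '[[[0, 0, 0, 0, 0, 0, 0], [0, 0, 0, 0, 0, 0, 0], [0, 0, 0, 0, 0, 0, 0], [0, 0, 0, 0, 0, 0, 0], [0, 0, 0, 0, 0, 0, 0], [0, 0, 0, 0, 0, 0, 0], [0, 0, 0, 0, 0, 0, 0], [0, 0, 0, 0, 0, 0, 0], [0, 0, 0, 0, 0, 0, 0], [0, 0, 0, 0, 0, 0, 0]]]'

```text
clock: 4.45
position: [0.5755, -0.1449, 0.1413]
ee_rot: [0.747, 0.665, 0.001, 0.0]
ft_force: [-1.7, 0.5, 5.8]
grip_width: 0.345
grasp_force: 74.0
```

```bash
python3 -c "
from h import *
print(get_obs())"
```

```text
{'clock': 4.45, 'joint_pos': array([-0.2584,  0.3716,  0.528 ,  1.7042, -0.2054,  1.1197,  0.2137]), 'joint_velocities': array([-0.0013,  0.0023, -0.0012,  0.0013, -0.0005, -0.0008, -0.0008]), 'tau': array([  0.2174, -51.9086,   7.8761, -33.8342,   0.081 ,  -0.5219,
        -0.0103]), 'position': array([ 0.5755, -0.1449,  0.1413]), 'ee_rot': array([0.7469, 0.6649, 0.0006, 0.0004]), 'ft_force': array([-1.6824,  0.5496,  5.8001]), 'torque': array([0.1708, 0.2816, 0.0412]), 'grasp_force': 73.95526170730591, 'grip_width': 0.3447136068153249}
```

The grip is on at 74 N. Now I'll feel which way it gives, in small steps starting with +z.

Call:
send_rows --plan '[[[0, 0, 0.04, 0, 0, 0, 0], [0, 0, 0.04, 0, 0, 0, 0], [0, 0, 0.04, 0, 0, 0, 0], [0, 0, 0, 0, 0, 0, 0], [0, 0, 0, 0, 0, 0, 0]]]'

```text
clock: 4.87
position: [0.5757, -0.1445, 0.1413]
ee_rot: [0.804, 0.595, 0.001, 0.0]
ft_force: [-1.0, 2.3, 5.5]
grip_width: 0.343
grasp_force: 74.1
```

```bash
cat > s.py <<'E'
from h import *
o=get_obs();q=R.from_quat(o["ee_rot"]).as_matrix()
print(o["clock"],o["position"],"yaw_y",np.arctan2(q[1,1],q[0,1]),"tilt",q[:2,2],"F",o["ft_force"],"M",o["torque"],"j7",o["joint_pos"][6],o["grasp_force"],o["grip_width"])
E
python3 s.py
```

```text
4.8667 [ 0.5757 -0.1445  0.1413] yaw_y -0.2961204106344919 tilt [0.0018 0.0006] F [-0.9736  2.2933  5.5481] M [ 0.3327  0.0662 -0.0929] j7 0.04458281469947414 74.10204291343689 0.34348594189036413
```

Call:
send_rows --plan '[[[0, 0, 0.04, 0, 0, 0, 0], [0, 0, 0.04, 0, 0, 0, 0], [0, 0, 0.04, 0, 0, 0, 0], [0, 0, 0, 0, 0, 0, 0], [0, 0, 0, 0, 0, 0, 0]]]'

```text
clock: 5.28
position: [0.5763, -0.1432, 0.1415]
ee_rot: [0.854, 0.521, 0.002, -0.0]
ft_force: [0.8, 5.5, 6.0]
grip_width: 0.348
grasp_force: 74.2
```

```bash
python3 s.py
```

```text
5.2833 [ 0.5763 -0.1432  0.1415] yaw_y -0.475247557247788 tilt [0.0027 0.0021] F [0.7614 5.5032 5.9867] M [ 1.2257 -0.2628 -0.3452] j7 -0.12383980590587042 74.20097351074219 0.3476329472859332
```

Call:
send_rows --plan '[[[0, 0, 0.04, 0, 0, 0, 0], [0, 0, 0.04, 0, 0, 0, 0], [0, 0, 0, 0, 0, 0, 0], [0, 0, 0, 0, 0, 0, 0]]]'

```text
clock: 5.62
position: [0.5766, -0.1424, 0.1416]
ee_rot: [0.883, 0.47, 0.002, -0.0]
ft_force: [2.2, 5.9, 7.0]
grip_width: 0.342
grasp_force: 74.3
```

```bash
python3 s.py
```

```text
5.6167 [ 0.5766 -0.1424  0.1416] yaw_y -0.5930686098841138 tilt [0.0029 0.0025] F [2.2477 5.9319 7.0294] M [ 1.6205 -0.2533  0.4779] j7 -0.2347850229282751 74.28863883018494 0.3422101788289998
```

Call:
send_rows --plan '[[[0, 0, 0.027, 0, 0, 0, 0], [0, 0, 0, 0, 0, 0, 0], [0, 0, 0, 0, 0, 0, 0]]]'

```text
clock: 5.87
position: [0.5767, -0.1422, 0.1416]
ee_rot: [0.892, 0.452, 0.002, -0.0]
ft_force: [0.6, 7.7, 6.8]
grip_width: 0.35
grasp_force: 74.3
```

```bash
python3 s.py
```

```text
5.8667 [ 0.5767 -0.1422  0.1416] yaw_y -0.6325372184494916 tilt [0.003  0.0026] F [0.5559 7.7061 6.8005] M [ 1.6339 -0.3188  0.9307] j7 -0.2719080801623283 74.32638645172119 0.34974607499193006
```

The moment grew from about 0.48 to 0.93 N m, so +z is the hard stop and −z is the loosening way. I'll turn back 1.77 rad, which is about 1.25 past the start.

Call:
send_rows --plan '[[[0, 0, -0.059, 0, 0, 0, 0], [0, 0, -0.059, 0, 0, 0, 0], [0, 0, -0.059, 0, 0, 0, 0], [0, 0, -0.059, 0, 0, 0, 0], [0, 0, -0.059, 0, 0, 0, 0], [0, 0, -0.059, 0, 0, 0, 0], [0, 0, -0.059, 0, 0, 0, 0], [0, 0, -0.059, 0, 0, 0, 0], [0, 0, -0.059, 0, 0, 0, 0], [0, 0, -0.059, 0, 0, 0, 0], [0, 0, -0.059, 0, 0, 0, 0], [0, 0, -0.059, 0, 0, 0, 0], [0, 0, -0.059, 0, 0, 0, 0], [0, 0, -0.059, 0, 0, 0, 0], [0, 0, -0.059, 0, 0, 0, 0], [0, 0, -0.059, 0, 0, 0, 0], [0, 0, -0.059, 0, 0, 0, 0], [0, 0, -0.059, 0, 0, 0, 0], [0, 0, -0.059, 0, 0, 0, 0], [0, 0, 0, 0, 0, 0, 0]]]'

```text
clock: 7.53
position: [0.5756, -0.1451, 0.1413]
ee_rot: [0.258, 0.966, 0.0, 0.001]
ft_force: [0.2, -0.2, 5.6]
grip_width: 0.345
grasp_force: 74.3
```

Call:
send_rows --plan '[[[0, 0, 0, 0, 0, 0, 0], [0, 0, 0, 0, 0, 0, 0]]]'

```text
clock: 7.7
position: [0.5757, -0.1451, 0.1413]
ee_rot: [0.261, 0.965, 0.0, 0.001]
ft_force: [-0.1, -0.6, 6.8]
grip_width: 0.344
grasp_force: 74.3
```

```bash
python3 s.py
```

```text
7.7 [ 0.5757 -0.1451  0.1413] yaw_y 1.0418578226492863 tilt [ 0.0019 -0.0001] F [-0.1057 -0.617   6.7628] M [0.074  0.0492 0.1155] j7 1.307862835265864 74.31257843971252 0.34443318580788773
```

It turns freely this way, 1.16 rad past the start so far. Now a gentle test lift.

Call:
send_rows --plan '[[[0, 0, 0, 0, 0, -0.02, 0], [0, 0, 0, 0, 0, -0.02, 0], [0, 0, 0, 0, 0, 0, 0], [0, 0, 0, 0, 0, 0, 0], [0, 0, 0, 0, 0, 0, 0]]]'

```text
clock: 8.12
position: [0.5748, -0.1448, 0.148]
ee_rot: [0.26, 0.966, 0.0, -0.0]
ft_force: [-0.0, 0.1, -2.4]
grip_width: 0.344
grasp_force: 74.2
```

```bash
python3 s.py
```

```text
8.1167 [ 0.5748 -0.1448  0.148 ] yaw_y 1.0445227528864542 tilt [-0.0005  0.0002] F [-0.0089  0.1216 -2.4498] M [-0.0094  0.0172  0.0628] j7 1.3080562911133835 74.15381669998169 0.3444752690041203
```

It rose 6.7 mm, more than the 3 mm of play, while carrying only about 2.4 N of weight, so it is free. I'll lift straight up.

Call:
send_rows --plan '[[[0, 0, 0, 0, 0, -0.04, 0], [0, 0, 0, 0, 0, -0.05, 0], [0, 0, 0, 0, 0, -0.05, 0], [0, 0, 0, 0, 0, -0.05, 0], [0, 0, 0, 0, 0, -0.06, 0], [0, 0, 0, 0, 0, -0.06, 0], [0, 0, 0, 0, 0, -0.06, 0], [0, 0, 0, 0, 0, -0.06, 0], [0, 0, 0, 0, 0, -0.06, 0], [0, 0, 0, 0, 0, -0.03, 0], [0, 0, 0, 0, 0, 0, 0], [0, 0, 0, 0, 0, 0, 0]]]'

```text
clock: 9.12
position: [0.575, -0.1448, 0.2523]
ee_rot: [0.26, 0.966, 0.0, 0.0]
ft_force: [0.0, -0.1, -2.8]
grip_width: 0.345
grasp_force: 74.2
```

```bash
python3 s.py
python3 - <<'E'
from h import *
# tray from both views: rim corners at z=.025 by bright mask
for n in("top","scene"):
    im=optics.camera(n)[:,:,::-1];cv2.imwrite(f"pics/{n}1.png",im)
    g=cv2.cvtColor(np.ascontiguousarray(im),cv2.COLOR_BGR2GRAY)
    cs,_=cv2.findContours((g>110).astype(np.uint8),cv2.RETR_EXTERNAL,cv2.CHAIN_APPROX_NONE)
    for c in cs:
        if 1200<cv2.contourArea(c)<6000:
            q=cv2.approxPolyDP(cv2.convexHull(c),4,True)[:,0]
            b=cast(n,q,.025);print(n,q.tolist(),b[:,:2].mean(0),np.linalg.norm(b-np.roll(b,1,0),axis=1))
E
```

```text
9.1167 [ 0.575  -0.1448  0.2523] yaw_y 1.0450472866287646 tilt [0.0002 0.0001] F [ 0.0097 -0.1236 -2.8328] M [-0.0222  0.038  -0.0329] j7 1.285780659254936 74.24104928970337 0.3452110472661578
top [[272, 155], [291, 211], [248, 226], [229, 170]] [0.5633 0.2233] [0.1511 0.1981 0.149  0.1977]
scene [[71, 359], [53, 399], [0, 399], [3, 383], [32, 363]] [ 0.7798 -0.8803] [0.1012 0.0979 0.1351 0.0395 0.0725]
scene [[386, 184], [426, 218], [395, 244], [355, 205]] [0.5685 0.2241] [0.1512 0.1935 0.155  0.1996]
scene [[224, 166], [259, 174], [265, 194], [255, 211], [205, 195]] [ 0.2995 -0.2396] [0.1492 0.1434 0.1015 0.0807 0.2   ]
```

View pics/scene1.png

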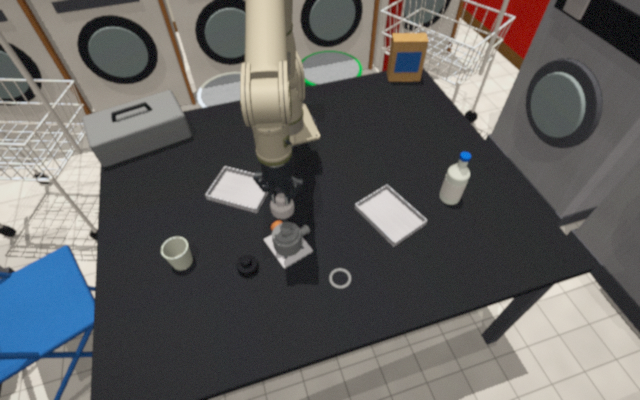

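The scene view shows the cap held at (283,205) above the bare neck at (287,235), with both trays and the other things unmoved. The tray centre from the two views is (0.563,0.223) and (0.5685,0.224), with sides 200×150 as given. I'll carry the cap there.

Call:
send_rows --plan '[[[0, 0, 0, 0.03, 0.049, 0, 0], [0, 0, 0, 0.06, 0.098, 0, 0], [0, 0, 0, 0.06, 0.098, 0, 0], [0, 0, 0, 0.06, 0.098, 0, 0], [0, 0, 0, 0.06, 0.098, 0, 0], [0, 0, 0, 0.06, 0.098, 0, 0], [0, 0, 0, 0.06, 0.098, 0, 0], [0, 0, 0, 0.06, 0.098, 0, 0], [0, 0, 0, 0.06, 0.098, 0, 0], [0, 0, 0, 0.06, 0.098, 0, 0], [0, 0, 0, 0.06, 0.098, 0, 0], [0, 0, 0, 0.06, 0.098, 0, 0], [0, 0, 0, 0.06, 0.098, 0, 0], [0, 0, 0, 0.06, 0.098, 0, 0], [0, 0, 0, 0.06, 0.098, 0, 0], [0, 0, 0, 0.06, 0.098, 0, 0], [0, 0, 0, 0.035, 0.052, 0, 0], [0, 0, 0, 0, 0, 0, 0], [0, 0, 0, 0, 0, 0, 0]]]'

```text
clock: 10.8
position: [0.5653, 0.2243, 0.2518]
ee_rot: [0.259, 0.966, -0.0, -0.0]
ft_force: [0.6, -1.8, -2.4]
grip_width: 0.347
grasp_force: 74.4
```

Call:
send_rows --plan '[[[0, 0, 0, 0, 0, 0.04, 0], [0, 0, 0, 0, 0, 0.07, 0], [0, 0, 0, 0, 0, 0.08, 0], [0, 0, 0, 0, 0, 0.08, 0], [0, 0, 0, 0, 0, 0.07, 0], [0, 0, 0, 0, 0, 0.045, 0], [0, 0, 0, 0, 0, 0.02, 0], [0, 0, 0, 0, 0, 0, 0], [0, 0, 0, 0, 0, 0, 0], [0, 0, 0, 0, 0, 0, 0]]]'

```text
clock: 11.63
position: [0.5663, 0.2238, 0.1723]
ee_rot: [0.26, 0.966, 0.001, 0.001]
ft_force: [0.2, -0.5, -2.0]
grip_width: 0.347
grasp_force: 74.4
```

```bash
python3 s.py
python3 - <<'E'
from h import *
a=optics.camera("scene")[150:300,220:480,::-1];b=optics.camera("wrist")[:,:,::-1]
cv2.imwrite("pics/fin.png",np.vstack([cv2.resize(a,(520,300)),cv2.resize(b,(520,300))]))
E
```

```text
11.6333 [0.5663 0.2238 0.1723] yaw_y 1.0446824736582625 tilt [0.0014 0.0007] F [ 0.1812 -0.4724 -1.9996] M [ 0.0238  0.047  -0.0006] j7 0.6253906603637792 74.39188241958618 0.34715956251941443
```

View pics/fin.png

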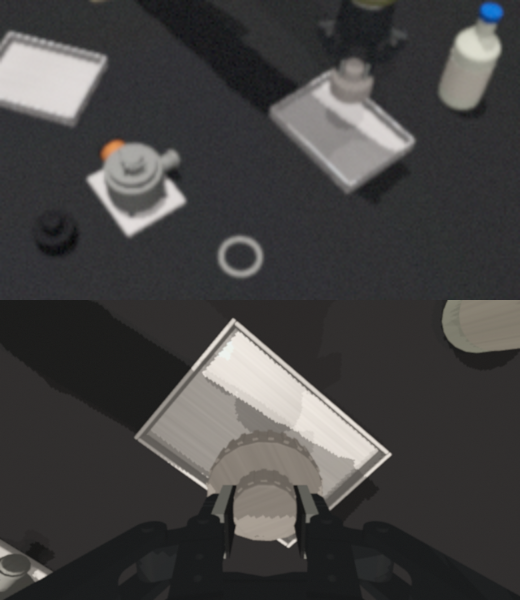

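The final view shows the cap held level at (352,80) above the left tray, with its shadow in the tray and everything else in place. The cap's underside is at z ≈ 0.116. Handing in.

```bash
python3 -c "
from workcell import job
print(job.hand_in())"
```

```text
the job is handed in; nothing more can be done
None
```

The cap came loose counter-clockwise seen from above (clockwise met the stop), and the job is handed in with the cap held level about 9 cm above the rim of the left tray, over its middle; no verdict came back.

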